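# Index the shoe-last turntable to its next hole

### The arm

A 7-joint arm with a two-finger parallel gripper is mounted at the origin on the work surface. World frame = base frame: x ahead of the robot, y to its left, z up, the work surface at z = 0. Lengths are in m, angles in rad, forces in N, time in s.
With the tool pointing down it reaches from about 0.425 to 0.925 m from the base axis. Payload 6.8 kg.
Tool frame: the origin (TCP) lies at the very end of the fingers, on their centre line; the grasp point (between the pads) lies 19 mm behind it; z points along the fingers, y is the line along which they close (so a half turn about z gives the same grasp; the last joint's range is limited). The gripper opens to 85 mm and grips with 20 to 120 N. Pads are 22 mm wide; open, the fingers measure 114 mm over their backs; the gripper's body (76 mm by 85 mm) begins 54 mm behind the grasp point. The pads swing forward as they close: fully open they stand 13 mm farther back than shut.
Start: joints at [1.075, 0.477, 0.022, 1.555, -0.011, 1.109, -0.083], TCP at [0.255, -0.625, 0.231] pointing down, gripper open.
Joint ranges: [-2.96, 2.96], [-0.34, 2.1], [-1.41, 1.46], [0.24, 2.44], [-1.37, 4.51], [0.17, 1.92], [-2.96, 2.96]. Speed limits (rad/s): [2.39, 2.39, 3.14, 3.14, 3.14, 3.14, 3.14].

### API

Orientations are given as a unit quaternion [w, x, y, z].
In Python, from station import get_obs, read_camera, hand_in gives the robot as it stands.
- The arm moves only by the tool arm_command, never from a script. Its argument "commands" is one flat list of numbers, 7 for each row, row after row: the shift along the tool's x, y, z in m, then the turn, a rotation vector about the tool's x, y, z in degrees, then the opening, from 0 (shut) to 1 (fully open). In form: [tx, ty, tz, rx, ry, rz, fingers, tx, ty, tz, rx, ry, rz, fingers, ...]. A call has 1 to 8 rows; each row is the pose to reach, as a shift and turn from the pose commanded when the call began, along the tool's axes at that moment; what a row does not reach only later rows make up. A row lasts 1/10 s, in which the tool goes at most 50 mm and 8.59 degrees, less where a joint would pass 70% of its speed; a pose out of reach is approached as far as the arm can. A call with a gripper value outside its range is refused whole. The fingers move at their own pace and stop on an object; "force" is the grip in N (left out, the last holds). Time passes only in rows, so rows that repeat a pose let the fingers close. It gives the time, the measured TCP pose, the force, the opening and the grip force at its end, in the units of the state.
- get_obs(): the state, without advancing time (a new reading comes with each control period).
- read_camera(name): name is "scene" or "top"; returns a dict with "img" (384x512x3 uint8, red, green, blue), "camera_matrix" (3x3 intrinsics, pixels), "pose" (4x4, takes a point from camera to world coordinates). Camera axes: x right, y down, z forward; pixel columns grow to the right and rows downward; lengths in m; the calibration is good to about 2 mm. A picture is of the moment at which its call begins. There is no depth.
- hand_in(): hands the job in; it is judged then, once.
The state is a dict: "t": time; "q": joint angles; "joint_vel": joint speeds; "joint_torque": joint torques, N m; "eef_pos": TCP position; "tool_rot": TCP orientation; "contact_force": force on the tool from outside, world axes, zero at the start; "torque": the same for the moment, N m; "gripper_width": opening from 0.0 (shut) to 1.0 (fully open); "grasp_force": force on a finger pad.
Only numpy, scipy, OpenCV 4.12 (cv2) and the standard library are available. Lean on these libraries where they do the work, as an engineer would, in place of code of your own. Each camera call takes 0.05 s, during which the arm holds its last target. There are 200 camera calls.

### The job

The last-holder on the bench is locked by its spring plunger, the round black knob on the turntable's arm. Press the plunger in with the fingertips and swing the arm round to the next hole, anticlockwise as seen from above, then let the plunger spring fully up so that it locks there, and take the hand away. Leave the shoe seated on its jack, and do not disturb the tools and containers around.

Things in the scene. Friction and masses are not known exactly. Their poses are not given: they have to be found in the camera images.
- stand: fixed iron base, bolted to the bench: a drum 340 mm across, 62 mm high (foot 356 mm, four bolt lugs 20 mm high out to 223 mm from the axis). Origin: on the vertical turning axis at bench level; its -x points to the plunger's first hole. On top an aluminium index plate: seven 14.5 mm holes on a 145 mm radius, 45 degrees apart, joined by a curved slot 8 mm wide
- axis (a point): the point on the turning axis at the top of the index plate (62 mm above the bench)
- next_hole (a point): centre of the next hole anticlockwise (seen from above), at the top of the index plate, where the plunger has to end: 145 mm from the axis, 45 degrees on from the first hole
- knob (a point): centre of the dished top of the plunger's round black knob, the face to press; moves with it. 121 mm above the bench when up, 106 mm at the stop, 145 mm from the turning axis, at the end of the turntable's arm. The knob is 56 mm across, with a rim 4 mm high and 5 mm thick round a flat 46 mm dish. The grey arm below it is 44 mm wide, its top 82 mm above the bench
- plunger (a joint): how far the plunger is pressed down, m: 0 fully up, 0.015 at its firm stop; spring 8 N at the top, 12.5 N at the stop. Up, its pin locks the turntable; from 0.010 the turntable is free, the pin's thin neck passing along the slot. Let go between holes, its rounded nose rubs under the plate (about 0.010) and springs up into a hole once within about 4 mm of it
- turntable (a joint): angle of the turntable about the vertical axis, rad, positive anticlockwise from above: 0 at the start, 0.785 at the next hole; holes every 0.785, end stops at +-2.37. Friction of about 0.25 N m; it stays where it is left. The pin has about 0.009 rad of play in a hole
- shoe: a leather shoe on its last, sole up, 273 mm long, 92 mm wide, 105 mm high, 0.75 kg, loose on the jack, socket over the jack's 38 mm pin, toe in a forked rest. Origin: at the socket's mouth on the turning axis, 165 mm above the bench; x towards the toe (183 mm ahead, heel 90 mm behind), z up to the sole. The toe points 90 degrees clockwise (from above) of the arm with the knob
- jack_seat (a point): the flat top of the turntable's jack on the turning axis, on which the shoe's origin sits
- hammer: loose shoemaker's hammer lying flat, 222 mm long along its x, head near +x 100 mm long across it, 26 mm high; origin under its middle at bench level
- pincers: loose lasting pincers lying flat with red handles, 190 mm long along x, 65 mm wide, 20 mm high; origin under their middle
- tack_tin: loose open aluminium tin of tacks, 72 mm across, 26 mm high; origin at the centre of its underside
- cement_jar: loose brown glass jar with a black cap, 64 mm across, 85 mm high; origin at the centre of its underside

How it is judged:
On the way:
1. the plunger is pressed in far enough to free the turntable, still at its first hole (value of joint plunger above 0.0085 m and value of joint turntable between -0.2 and 0.2 rad), for 0.05 s.
At the end, for the whole second after the job is handed in: the turntable stands at the next hole anticlockwise (0.765 to 0.806 rad from the start) at rest, the plunger sprung up to within 2 mm of its top, the shoe seated on the jack within 5 mm and level within 0.06 rad (value of joint turntable between 0.765 and 0.806 rad and value of joint plunger below 0.002 m and velocity of joint turntable between -0.03 and 0.03 rad/s and distance between shoe and jack_seat below 0.005 m and angle between shoe's own z axis and vertical below 0.06 rad); the robot touches nothing.
It fails at once if the shoe is lifted or knocked off its seat on the jack (its origin more than 10 mm from the seat) (distance between shoe and jack_seat above 0.01 m).
It fails at once if a tool or container around is lifted or shifted by more than 20 mm (distance of any of hammer, pincers, tack_tin, cement_jar from where it was at the start of the episode above 0.02 m).
It also fails if it takes over 48 s, if anything falls off the work surface, if the arm or the gripper's body presses on something with over 40 N, if the wrist force passes 120 N, or if a joint passes its speed limit or range.

## Working session

There is one attempt and no reset: what is moved stays moved. The work goes in short steps, Python scripts to look and compute and a tool call to move; the robot and the scene stay as the last step left them, time stands still between calls to the robot, and variables do not carry over. Pictures are saved under pics/ and viewed, at most 10 in all, crops included, and the job is handed in when it is done.

Besides the shell and the picture viewer there is one more tool, called after "Request:" as name(argument=value, ...) on one line, values as JSON. arm_command: Moves the arm, as the interface text tells. Its arguments: {"type":"object","properties":{"commands":{"type":"array","items":{"type":"number"}},"force":{"type":"number"}},"required":["commands"]}

```bash
mkdir -p pics; python3 - <<'E'
from station import *
import cv2
for n in("scene","top"):
    c=read_camera(n); cv2.imwrite(f"pics/{n}0.png",c["img"][:,:,::-1]); print(n,c["camera_matrix"].round(1).tolist(),c["pose"].round(4).tolist())
o=get_obs();print({k:o[k] for k in("t","eef_pos","tool_rot","contact_force","gripper_width")})
E
```

```text
scene [[399.9, 0.0, 255.9], [0.0, 399.9, 194.7], [0.0, 0.0, 1.0]] [[-0.0556, 0.6153, -0.7863, 1.286], [0.9984, 0.0372, -0.0414, 0.0505], [0.0038, -0.7874, -0.6164, 0.7251], [0.0, 0.0, 0.0, 1.0]]
top [[351.8, 0.0, 251.1], [0.0, 351.8, 186.9], [0.0, 0.0, 1.0]] [[0.0289, -0.9971, 0.0705, 0.4198], [-0.9996, -0.0283, 0.0086, -0.016], [-0.0066, -0.0707, -0.9975, 1.1226], [0.0, 0.0, 0.0, 1.0]]
{'t': 0.1, 'eef_pos': array([ 0.25501861, -0.62440021,  0.23039529]), 'tool_rot': array([-8.04237182e-04,  9.81258820e-01,  1.92692574e-01, -2.29716579e-04]), 'contact_force': array([0.05825883, 0.50221567, 0.27438519]), 'gripper_width': 1.002474713088464}
```

View pics/top0.png

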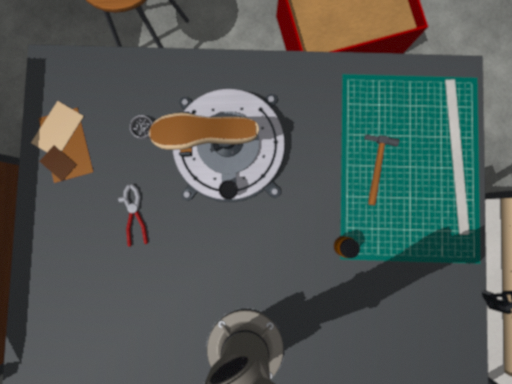

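View pics/scene0.png

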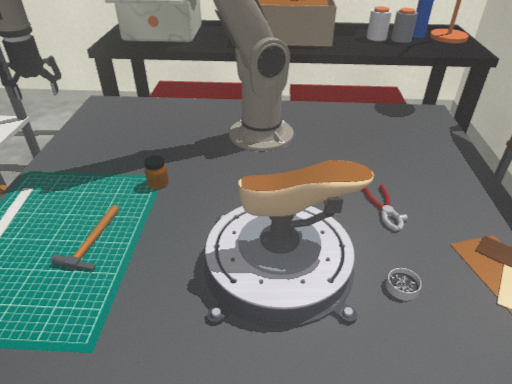

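Top view: the drum is centred near (229,144), the black knob is near (228,188) towards the robot, and the toe points left (+y). Next I'll fit the plate and the knob.

```bash
cat > h.py <<'E'
import numpy as np,cv2
from station import *
def ray(c,uv,z):
    K,T=c["camera_matrix"],c["pose"]; d=T[:3,:3]@np.linalg.inv(K)@[uv[0],uv[1],1]; return T[:3,3]+d*(z-T[2,3])/d[2]
def proj(c,P):
    T=c["pose"]; p=(np.atleast_2d(P)-T[:3,3])@T[:3,:3]; p=p@c["camera_matrix"].T; return p[:,:2]/p[:,2:]
E
python3 - <<'E'
from h import *
c=read_camera("top");im=c["img"];g=im.astype(int)
m=((g.min(2)>110)&(g.max(2)-g.min(2)<40)).astype(np.uint8)
m[:,:165]=0;m[:,295:]=0;m[:80]=0;m[210:]=0
n,l,s,_=cv2.connectedComponentsWithStats(m);k=1+s[1:,4].argmax()
ct=max(cv2.findContours((l==k).astype(np.uint8),0,1)[0],key=len)[:,0]
P=np.array([ray(c,p,.062)[:2] for p in ct])
# robust circle fit
from scipy.optimize import least_squares
f=least_squares(lambda x:np.hypot(*(P-x[:2]).T)-x[2],[.55,.05,.165],loss="soft_l1",f_scale=.002);print("circle",f.x)
ax=f.x[:2]
k=(g.max(2)<45);k[:,:212]=0;k[:,245:]=0;k[:174]=0;k[203:]=0
v,u=np.nonzero(k);uv=(u.mean(),v.mean());print("knob px",uv,k.sum(),u.min(),u.max(),v.min(),v.max())
kn=ray(c,uv,.115)[:2];print("knob",kn,"r",np.hypot(*(kn-ax)),np.degrees(np.arctan2(*(kn-ax)[::-1])))
out=im[:,:,::-1].copy();S=5
out=cv2.resize(out[70:220,150:310],None,fx=S,fy=S,interpolation=cv2.INTER_CUBIC)[:600]
out=cv2.resize(im[85:205,165:300,::-1],None,fx=S,fy=S,interpolation=cv2.INTER_CUBIC)
def dr(p,col):
    q=(proj(c,p)-[165,85]+.5)*S; cv2.polylines(out,[q.astype(np.int32)],True,col,1)
t=np.linspace(0,6.28,60)
dr(np.c_[ax[0]+.17*np.cos(t),ax[1]+.17*np.sin(t),0*t+.062],(0,255,0))
dr(np.c_[kn[0]+.028*np.cos(t),kn[1]+.028*np.sin(t),0*t+.121],(0,0,255))
a=np.arctan2(*(kn-ax)[::-1])
for i in range(-3,4):
    b=a+i*np.pi/4; h=ax+.145*np.array([np.cos(b),np.sin(b)]);dr(np.c_[h[0]+.007*np.cos(t),h[1]+.007*np.sin(t),0*t+.062],(255,0,255))
cv2.imwrite("pics/fit.png",out)
E
```

```text
circle [0.60096241 0.07537073 0.10079482]
knob px (np.float64(228.07423580786025), np.float64(189.2882096069869)) 229 220 237 181 198
knob [0.48235425 0.05872421] r 0.11977062058309837 -172.01078873394337
```

View pics/fit.png

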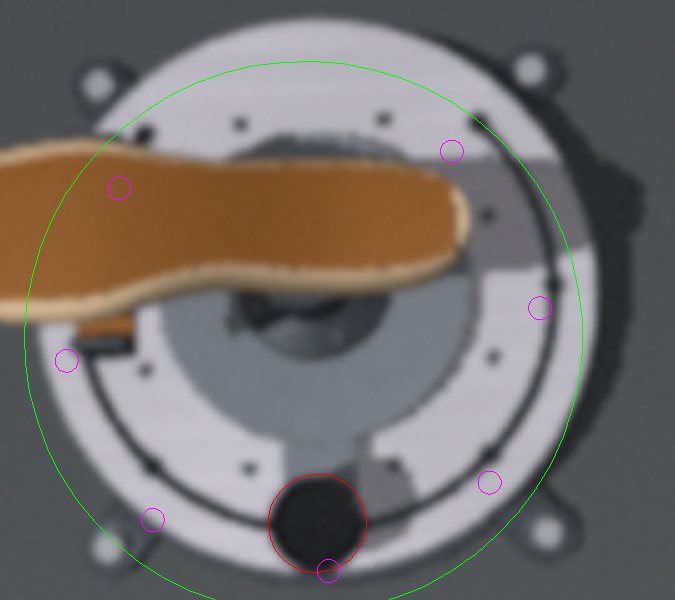

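The overlay shows that the knob fit is good, at crop (317,523). The plate circle is wrong because the shoe split the segment. I'll refit using the visible holes at crop (489,455), (553,285), (479,122), (152,466) and (144,134).

```bash
python3 - <<'E'
from h import *
from scipy.optimize import least_squares
c=read_camera("top")
H=np.array([[489,455],[553,285],[479,122],[152,466],[144,134]])/5-.5+[165,85]+.0
A=np.radians([45,90,135,-45,-135])
P=np.array([ray(c,p,.062)[:2] for p in H])
f=least_squares(lambda x:(P-x[:2]-.145*np.c_[np.cos(A+x[2]),np.sin(A+x[2])]).ravel(),[.6,.06,3.14])
print("axis",f.x[:2],np.degrees(f.x[2]),(f.fun*1000).round(1))
kn=ray(c,(228.07,189.29),.119)[:2];d=kn-f.x[:2];print("knob img",kn,np.hypot(*d),np.degrees(np.arctan2(*d[::-1])))
for a in (0,15,30,45,48):
    b=f.x[2]+np.radians(a);print(a,f.x[:2]+.145*np.array([np.cos(b),np.sin(b)]))
E
```

```text
axis [0.62665895 0.068645  ] 183.51899470553812 [-0.2  0.4  0.1  0.2  0.3 -0.6 -0.1 -0.3 -0.1  0.3]
knob img [0.48210051 0.05843959] 0.14491822439511712 -175.96178107251467
0 [0.48193235 0.05974499]
15 [0.48916728 0.02259024]
30 [ 0.50577204 -0.01142594]
45 [ 0.53061505 -0.03998542]
48 [ 0.53643195 -0.0448631 ]
```

Request:
arm_command(commands=[0.03, -0.035, 0, 0, 0, 3, 0, 0.06, -0.07, 0, 0, 0, 6, 0, 0.09, -0.105, 0, 0, 0, 9, 0, 0.12, -0.14, 0, 0, 0, 12, 0, 0.15, -0.175, 0, 0, 0, 15, 0, 0.18, -0.21, 0, 0, 0, 18, 0, 0.21, -0.245, 0, 0, 0, 22.2, 0, 0.234, -0.274, 0, 0, 0, 22.2, 0], force=40)

```text
t: 1.0
eef_pos: [0.3689, -0.2801, 0.2314]
tool_rot: [-0.0, 1.0, -0.0, 0.0]
contact_force: [1.2, 0.2, 0.3]
gripper_width: 0.003
grasp_force: 0.0
```

Request:
arm_command(commands=[0.016, -0.048, 0, 0, 0, 0, 0, 0.032, -0.095, 0, 0, 0, 0, 0, 0.048, -0.142, 0, 0, 0, 0, 0, 0.064, -0.19, 0, 0, 0, 0, 0, 0.08, -0.238, 0, 0, 0, 0, 0, 0.096, -0.285, 0.01, 0, 0, 0, 0, 0.108, -0.325, 0.03, 0, 0, 0, 0, 0.113, -0.339, 0.06, 0, 0, 0, 0])

```text
t: 1.8
eef_pos: [0.4834, 0.0619, 0.1723]
tool_rot: [-0.002, 1.0, 0.003, 0.003]
contact_force: [0.7, -0.8, -1.3]
gripper_width: 0.003
grasp_force: 0.0
```

Request:
arm_command(commands=[0, 0, 0.02, 0, 0, 0, 0, 0, 0, 0.03, 0, 0, 0, 0, 0, 0, 0.03, 0, 0, 0, 0])

```text
t: 2.1
eef_pos: [0.4802, 0.0557, 0.1402]
tool_rot: [0.0, 1.0, -0.0, -0.001]
contact_force: [0.2, -0.6, -0.2]
gripper_width: -0.001
grasp_force: 0.0
```

```bash
python3 - <<'E'
from h import *
o=get_obs();print(o["t"],o["eef_pos"],o["contact_force"])
c=read_camera("scene");a=cv2.resize(c["img"][130:280,210:410,::-1],None,fx=4,fy=4,interpolation=cv2.INTER_CUBIC)
cv2.imwrite("pics/a.png",a)
E
```

```text
2.1 [0.48016667 0.05569862 0.14015984] [ 0.20767252 -0.58161995 -0.16784132]
```

View pics/a.png

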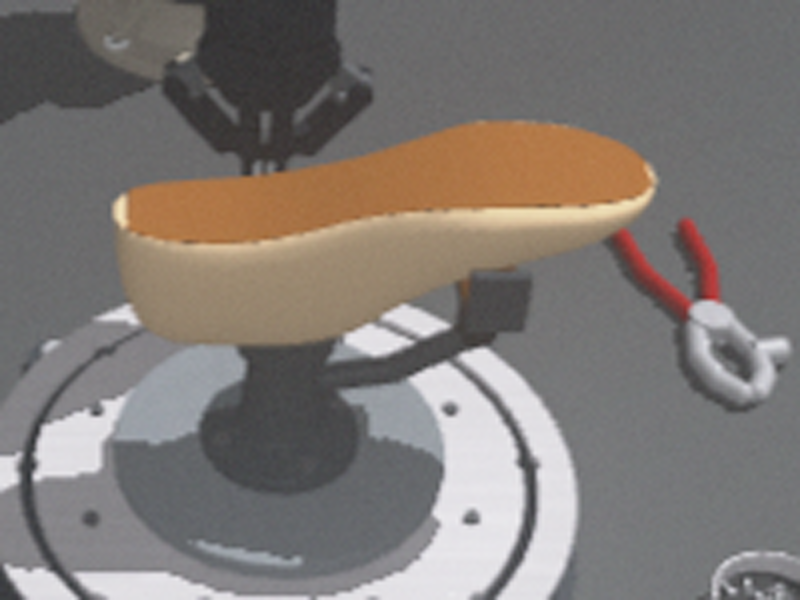

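The scene view shows the fingers closed behind the shoe at about crop (265,165), with the knob hidden. I'll rely on the top-camera fit and go down gently.

Request:
arm_command(commands=[0.001, -0.002, 0.008, 0, 0, 0, 0, 0.001, -0.002, 0.014, 0, 0, 0, 0, 0.001, -0.002, 0.018, 0, 0, 0, 0, 0.001, -0.002, 0.021, 0, 0, 0, 0, 0.001, -0.002, 0.021, 0, 0, 0, 0])

```text
t: 2.65
eef_pos: [0.4822, 0.0581, 0.1204]
tool_rot: [0.0, 1.0, 0.0, -0.0]
contact_force: [-2.3, -1.3, 6.2]
gripper_width: 0.001
grasp_force: 3.1
```

Request:
arm_command(commands=[0, 0, 0.003, 0, 0, 0, 0, 0, 0, 0.006, 0, 0, 0, 0, 0, 0, 0.009, 0, 0, 0, 0, 0, 0, 0.011, 0, 0, 0, 0, 0, 0, 0.012, 0, 0, 0, 0, 0, 0, 0.012, 0, 0, 0, 0])

```text
t: 3.25
eef_pos: [0.4822, 0.0581, 0.109]
tool_rot: [0.0, 1.0, 0.0, 0.0]
contact_force: [-3.3, -1.5, 10.0]
gripper_width: -0.002
grasp_force: 4.8
```

Contact came at 0.1205 m, as expected, and the knob is now pressed about 12 mm. I'll press slightly further and start the arc.

Request:
arm_command(commands=[0, 0, 0.002, 0, 0, 0, 0, 0, 0, 0.003, 0, 0, 0, 0, 0.0005, 0.0063, 0.003, 0, 0, 0, 0, 0.0013, 0.0126, 0.003, 0, 0, 0, 0, 0.0024, 0.0188, 0.003, 0, 0, 0, 0, 0.0038, 0.025, 0.003, 0, 0, 0, 0, 0.0038, 0.025, 0.003, 0, 0, 0, 0])

```text
t: 3.95
eef_pos: [0.4875, 0.0328, 0.1067]
tool_rot: [0.0, 1.0, -0.0, 0.002]
contact_force: [-0.5, -2.3, 10.1]
gripper_width: 0.0
grasp_force: 5.1
```

```bash
cat >kn.py <<'E'
from h import *
import sys
c=read_camera("top");o=get_obs();print(o["t"],o["eef_pos"].round(4),o["contact_force"].round(1))
a=cv2.resize(c["img"][85:205,165:300,::-1],None,fx=5,fy=5,interpolation=cv2.INTER_CUBIC);cv2.imwrite(sys.argv[1],a)
E
python3 kn.py pics/b.png
```

```text
4.0 [0.4875 0.0328 0.1067] [-1.  -1.2 10.5]
```

View pics/b.png

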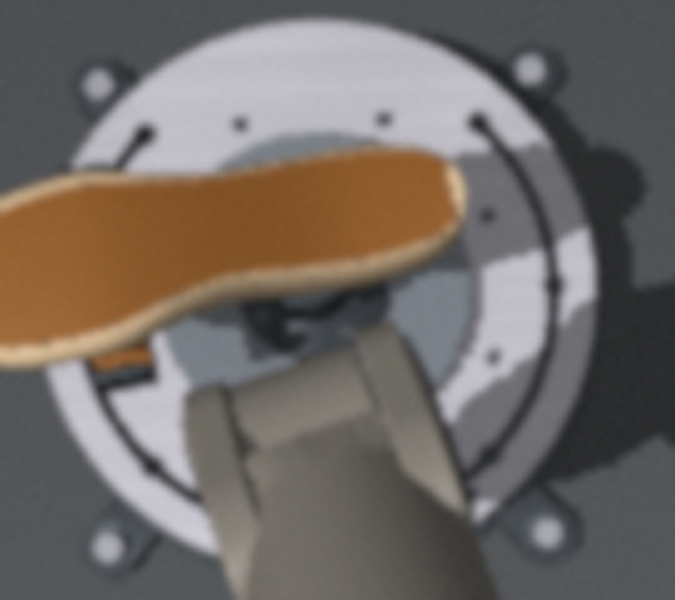

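The shoe, and so the turntable, has turned about 10° with the hand, and the shoe is still seated. I'll carry on along the arc.

Request:
arm_command(commands=[0.0017, 0.0102, 0, 0, 0, 0, 0, 0.0038, 0.0162, 0, 0, 0, 0, 0, 0.0062, 0.022, 0, 0, 0, 0, 0, 0.0089, 0.0278, 0, 0, 0, 0, 0, 0.0118, 0.0334, 0, 0, 0, 0, 0, 0.0149, 0.0389, 0, 0, 0, 0, 0, 0.0183, 0.0442, 0, 0, 0, 0, 0, 0.0219, 0.0494, 0, 0, 0, 0, 0])

```text
t: 4.8
eef_pos: [0.5097, -0.0153, 0.1069]
tool_rot: [-0.0, 1.0, 0.0, 0.002]
contact_force: [-0.5, 1.9, 11.4]
gripper_width: -0.003
grasp_force: 5.3
```

Request:
arm_command(commands=[0, 0, 0, 0, 0, 0, 0])

```text
t: 4.9
eef_pos: [0.5106, -0.0165, 0.1071]
tool_rot: [-0.0, 1.0, -0.0, 0.003]
contact_force: [0.6, -0.9, 10.2]
gripper_width: -0.004
grasp_force: 5.1
```

```bash
python3 kn.py pics/c.png
```

```text
4.95 [ 0.5105 -0.0165  0.1071] [ 0.6 -0.7 10.8]
```

View pics/c.png

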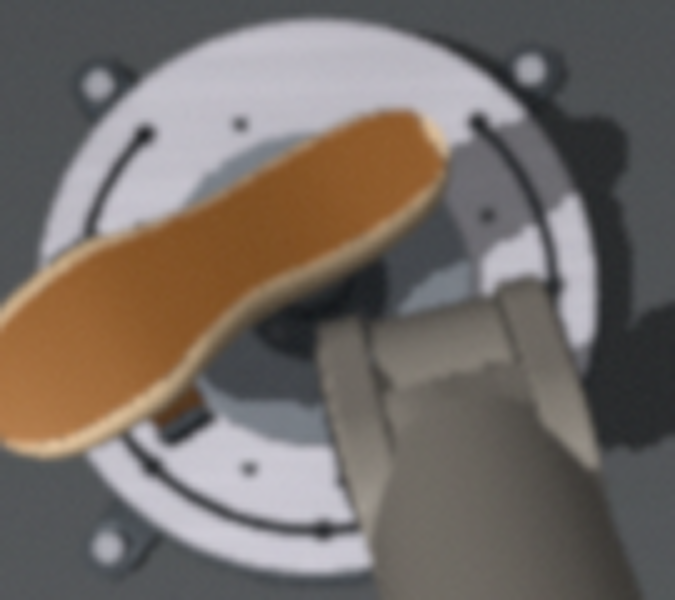

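The shoe has turned about 33° and is still seated. This is the last stretch to 45°.

Request:
arm_command(commands=[0.0027, 0.0052, 0, 0, 0, 0, 0, 0.0068, 0.01, 0, 0, 0, 0, 0, 0.011, 0.0147, 0, 0, 0, 0, 0, 0.0155, 0.0192, 0, 0, 0, 0, 0, 0.0201, 0.0235, 0, 0, 0, 0, 0, 0.0201, 0.0235, 0, 0, 0, 0, 0, 0.0201, 0.0235, 0, 0, 0, 0, 0])

```text
t: 5.65
eef_pos: [0.5309, -0.0398, 0.1073]
tool_rot: [0.0, 1.0, -0.0, 0.003]
contact_force: [1.1, -0.7, 10.6]
gripper_width: -0.003
grasp_force: 5.0
```

Request:
arm_command(commands=[0, 0, -0.003, 0, 0, 0, 0, 0, 0, -0.005, 0, 0, 0, 0, 0, 0, -0.007, 0, 0, 0, 0, 0, 0, -0.009, 0, 0, 0, 0, 0, 0, -0.009, 0, 0, 0, 0])

```text
t: 6.15
eef_pos: [0.5278, -0.0396, 0.1143]
tool_rot: [0.0, 1.0, 0.0, -0.0]
contact_force: [-0.2, -0.2, 0.1]
gripper_width: -0.002
grasp_force: 0.0
```

The force dropped to zero at 0.114, so the pin has not sprung up yet. I'll measure the turntable angle from the sole's direction against the first picture.

```bash
python3 - <<'E'
from h import *
c=read_camera("top");cv2.imwrite("pics/d.png",c["img"][:,:,::-1])
def ang(im):
    g=im.astype(int);m=((g[...,0]-g[...,2]>50)).astype(np.uint8);m[:, :120]=0;m[:,270:]=0;m[:80]=0;m[205:]=0
    m=cv2.morphologyEx(m,cv2.MORPH_OPEN,np.ones((5,5)));n,l,s,_=cv2.connectedComponentsWithStats(m);k=1+s[1:,4].argmax()
    v,u=np.nonzero(l==k);P=np.array([ray(c,p,.262)[:2] for p in zip(u,v)]);C=P.mean(0);d=np.linalg.svd(P-C,full_matrices=False)[2][0]
    if d[1]<0:d=-d
    e=C-[.62666,.06865]
    return len(u),np.degrees(np.arctan2(d[1],d[0])),C,np.degrees(np.arctan2(e[1],e[0])),np.hypot(*e)
for f in("top0","d"):
    print(f,ang(cv2.imread(f"pics/{f}.png")[:,:,::-1]))
E
```

```text
top0 (2691, np.float64(94.06490689015845), array([0.61949725, 0.12450947]), np.float64(97.30705069469786), np.float64(0.05631683040717023))
d (2633, np.float64(135.8883373840582), array([0.58114189, 0.10942285]), np.float64(138.1476061376779), np.float64(0.06110910894831135))
```

The turntable is at about 41–42°, so it is about 8 mm short and the fingers have slid ahead inside the dish. With the plunger let go, I'll nudge the rim forward until the pin pops in.

Request:
arm_command(commands=[0, 0, 0.002, 0, 0, 0, 0, 0.001, 0.001, 0.0025, 0, 0, 0, 0, 0.0025, 0.0024, 0.0025, 0, 0, 0, 0, 0.004, 0.0038, 0.0025, 0, 0, 0, 0, 0.0055, 0.0052, 0.0025, 0, 0, 0, 0, 0.0055, 0.0052, 0.0025, 0, 0, 0, 0])

```text
t: 6.8
eef_pos: [0.5344, -0.045, 0.1126]
tool_rot: [0.0, 1.0, 0.0, 0.001]
contact_force: [-1.3, -0.4, 8.7]
gripper_width: 0.002
grasp_force: 4.2
```

Force is back at 0.1126, above the rubbing height of 0.111, so the pin seems to have entered the hole. I'll lift slowly and see whether the knob follows.

Request:
arm_command(commands=[-0.001, -0.001, -0.002, 0, 0, 0, 0, -0.001, -0.001, -0.004, 0, 0, 0, 0, -0.001, -0.001, -0.005, 0, 0, 0, 0, -0.001, -0.001, -0.005, 0, 0, 0, 0])

```text
t: 7.2
eef_pos: [0.5338, -0.0445, 0.1179]
tool_rot: [0.0, 1.0, -0.0, 0.001]
contact_force: [0.2, -1.9, 7.8]
gripper_width: 0.0
grasp_force: 3.9
```

The knob follows up to 0.118, still pressing back with about 8 N. I'll lift clear and back the hand off towards the robot's right side so the knob can be seen.

Request:
arm_command(commands=[0, 0, -0.004, 0, 0, 0, 0, 0, 0, -0.015, 0, 0, 0, 0, 0, 0, -0.04, 0, 0, 0, 0, 0, 0, -0.08, 0, 0, 0, 0, 0, 0.04, -0.1, 0, 0, 0, 0, 0, 0.08, -0.1, 0, 0, 0, 0, 0, 0.12, -0.1, 0, 0, 0, 0, 0, 0.16, -0.1, 0, 0, 0, 0])

```text
t: 8.0
eef_pos: [0.5323, -0.2053, 0.2175]
tool_rot: [0.0, 1.0, 0.0, 0.0]
contact_force: [0.6, 0.1, -0.2]
gripper_width: -0.002
grasp_force: 0.0
```

Request:
arm_command(commands=[0, 0.04, 0, 0, 0, 0, 0, 0, 0.08, 0, 0, 0, 0, 0, 0, 0.08, 0, 0, 0, 0, 0])

```text
t: 8.3
eef_pos: [0.5306, -0.2911, 0.2167]
tool_rot: [0.002, 1.0, -0.004, -0.001]
contact_force: [0.2, -0.8, -0.0]
gripper_width: 0.0
grasp_force: 0.0
```

```bash
python3 kn.py pics/e.png; python3 - <<'E'
from h import *
c=read_camera("top");g=c["img"].astype(int)
k=(g.max(2)<45);k[:,:248]=0;k[:,280:]=0;k[:155]=0;k[195:]=0
n,l,s,ce=cv2.connectedComponentsWithStats(k.astype(np.uint8));i=1+s[1:,4].argmax();print(s[i],ce[i])
for z in(.119,.109):
    d=ray(c,ce[i],z)[:2]-[.62666,.06865];print(z,np.hypot(*d),np.degrees(np.arctan2(*d[::-1]))%360-183.52)
E
```

```text
8.35 [ 0.5313 -0.2873  0.2166] [0.4 0.4 0.4]
[255 166  25  17 256] [264.30859375 173.90625   ]
0.119 0.14891965435721052 45.613196357091425
0.109 0.1484206731519598 46.0018611980033
```

View pics/e.png

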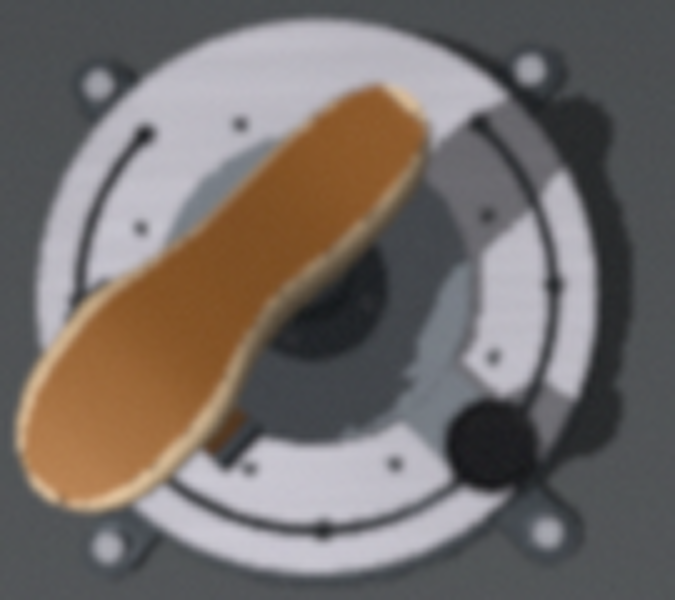

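The knob stands over the next hole at crop (491,445). The measured angle is 45.6°, with a dark bolt lug slightly biasing the blob. The shoe is seated and the hand is clear, so I'll hand in.

```bash
python3 -c "
from station import *
print(hand_in())"
```

```text
the job is handed in; nothing more can be done
None
```

I handed the job in: the camera puts the knob at about 45° over the next hole, the plunger pushed back up to about 118 mm before the hand left (full-up not measured), the shoe looks seated on its jack, and the hand is clear; no verdict came back.

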